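# Clamp a driver board in a holder with a captive thumbwheel

### The arm

A 6-joint arm with a two-finger parallel gripper is mounted at the origin on the work surface; the furniture and walls round the work are solid. World frame = base frame: x ahead of the robot, y to its left, z up, the work surface at z = 0. Lengths are in m, angles in degrees, forces in N, time in s.
With the tool pointing down it reaches from about 0.4 to 0.825 m from the base axis. Payload 7 kg.
Tool frame: the origin (TCP) lies between the finger pads; the fingertips stand 19 mm ahead of it and the grasp point (between the pads) is the TCP; z points along the fingers, y is the line along which they close (so a half turn about z gives the same grasp; the last joint's range is limited). The gripper opens to 88 mm and grips with 3 to 60 N. Pads are 19 mm wide; open, the fingers measure 130 mm over their backs; the gripper's body (78 mm by 193 mm) begins 47 mm behind the grasp point.
Start: joints at [80.85, 20.546, 0.682, 0, -70.136, -16.507], TCP at [0.292, 0.608, 0.246] pointing down, gripper open.
Joint ranges: [-176.03, 176.03], [-82.01, 121.73], [-58.28, 71.71], [-173.87, 95.51], [-174.79, -0.11], [-173.66, 173.66]. Speed limits (degrees/s): [136.94, 136.94, 172.46, 180, 180, 180].

### API

Orientations are given as [roll, pitch, yaw] about the fixed x, y, z axes, in that order (R = Rz(yaw) Ry(pitch) Rx(roll)).
In Python, from plant import get_obs, snapshot, close_job, spot_in, spot_point gives the robot as it stands.
- The arm moves only by the tool play_rows, never from a script. Its argument "plan" is a list of rows, each a list of 6 numbers: the shift along the tool's x, y, z in cm, then the turn, a rotation vector about the tool's x, y, z in degrees. A call has 1 to 20 rows; each row shifts and turns the commanded pose from where the row before left it, along the tool's axes as they then stand; what a row does not reach is not made up. A row lasts 1/12 s, in which the tool goes at most 41.7 mm and 7.16 degrees, less where a joint would pass 70% of its speed; a pose out of reach is approached as far as the arm can. A call is refused whole if a number of a shift passes 4.17 or a number of a turn 7.16, either way. A call with a gripper value outside its range is refused whole. "grip" is the finger opening in cm, from 0 to 8.76, set as the call begins (left out, the last holds). The fingers move at their own pace and stop on an object; the grip force is fixed at half the most. Time passes only in rows, so rows that do not move let the fingers close. It gives the time, the measured TCP pose, the force, the opening and the grip force at its end, in the units of the state.
- get_obs(): the state, without advancing time (a new reading comes with each control period).
- snapshot(name): name is "scene" or "top"; returns a dict with "frame" (420x560x3 uint8, red, green, blue), "fx", "fy", "cx", "cy" (pixels), "k1" (the pictures are not rectified: a ray, as slopes to the right and down, at radius r is drawn at 1 + k1 r^2 times it, then the intrinsics apply), "position" and "attitude" of the camera in the world. Camera axes: x right, y down, z forward; pixel columns grow to the right and rows downward; lengths in m; the calibration is good to about 2 mm. A picture is of the moment at which its call begins. There is no depth.
- close_job(): hands the job in; it is judged then, once.
Trained networks look in the newest picture that a camera, given by its name, has taken for a name from the list of things; names that differ only in an ending like _2 or _b are one class to them, and where a whole thing is asked for, a point or a joint stands for the part that bears it (a point fixed in the world has none). Each returns a list of dicts, best first, with "score" (0 to 1); they miss things now and then, are a little off and sometimes report something else, mostly with a low value. They report only what shows in the picture. A call takes as long as a camera call. They do not tell look-alikes from the thing itself.
- spot_in(camera, thing): "position" ([x, y, z] in m, in world coordinates, good to about 4 mm: the middle of the surface that is visible of it).
- spot_point(camera, thing): "position" ([x, y, z] in m, in world coordinates, good to about 4 mm: a listed point, or the origin of a listed thing).
The state is a dict: "clock": time; "joint_pos": joint angles; "qvel": joint speeds; "tau": joint torques, N m; "tool_pos": TCP position; "orientation": TCP orientation; "force": force on the tool from outside, world axes, zero at the start; "moment": the same for the moment, N m; "opening": finger opening in m; "gripper_force": force on a finger pad.
Only numpy, scipy, OpenCV 4.12 (cv2) and the standard library are available. Lean on these libraries where they do the work, as an engineer would, in place of code of your own. Each camera call takes 0.05 s, during which the arm holds its last target. There are 200 camera calls.

### The job

A driver board lies loose on the rails of the board holder: push it along the rails until it is home against the two lugs of the end stop. Then roll the holder's captive thumbwheel with one fingertip, stroke by stroke, its top going away from the robot towards the stop end, until the sprung jaw has closed on the board and grips it snugly, with the jaw springs partly compressed and never squeezed solid. Push the board and press the wheel gently (a few newtons do), move the jaw only by its wheel, and leave the other things on the table where they are.

Things in the scene. Friction and masses are not known exactly. Their poses are not given: they have to be found in the camera images.
- holder: Board holder fixed to the table: dark base 150 x 190 mm, grey parts, 54 mm high. Origin on the table under the board bed; base spans x -75..75, y -130..60 mm. x: along the rails, from the loading end (near the robot) to the stop; y: from wheel to fixed jaw. Rails at y = 27 and -27, x -68..54 mm carry the board at z = 38 mm; between them it is open down to z = 24 mm. Fixed jaw face: y = 35 mm.
- stop (a point): End stop of the holder: point midway between the faces of its two lugs (at y = 20 and -20 mm), at x = 55 mm in the holder's frame, 39 mm above the table (the middle of the board's edge). Lug tops are at z = 42 mm. Axes as the holder's.
- board: Green circuit board, 86 x 70.5 mm, 2 mm thick, about 45 g, parts and red wires up to 31 mm above it. x nearly along the holder's x, z up. From its origin it reaches 36 mm to +x (end that meets the stop), 50 mm to -x (bare end near the robot, to push on), 35 mm to either side; underside 2 mm above the origin. Starts 12 to 32 mm short of the stop. Slides on the rails with under 1 N.
- jaw: Sprung jaw: grey bar 80 x 8 x 15 mm with a black rubber face, between board and carriage. Origin: foot of the middle of its clamping face, which looks to the holder's +y; z 32..48 mm. It stands 6 mm off the carriage on two coil springs: 1 N preload, 5 N per mm, solid after 6 mm. At the start its face is 5 to 11 mm from where it will stop with the board held between it and the fixed jaw.
- carriage: Grey block 84 x 18 x 32 mm behind the jaw; it slides along the holder's y on two rods, carries the jaw, and is driven by the wheel's screw. It must not be pushed directly. Origin low in the middle of its face towards the jaw, axes as the holder's.
- wheel_top (a point): Topmost point of the thumbwheel's rim, 54 mm above the table, at x = 12, y = -106 mm in the holder's frame. Only the top 6 mm of the wheel stands out of its slot in the end block (64 x 36 mm, top at z = 48 mm), so it is rolled, not pinched. Rolling this top towards the holder's +x closes the jaw, by 3.5 mm per radian, 0.175 mm per mm of rim. Rigid; friction with a fingertip about 1.
- wheel: The thumbwheel: knurled steel disc, 20 mm radius, 12 mm wide. Origin at its centre; its y axis is the axle. It takes about 2 N along the rim to turn freely, and 0.18 N more for each newton of jaw force: about 4 N at a snug 10 N grip. The screw holds by itself up to about 13 N of jaw force; a tighter jaw creeps back to that when the wheel is let go.
- pliers: Bystander: long-nose pliers, black handles, 183 mm long, lying on the table left of the holder.
- screwdriver: Bystander: screwdriver, red handle, 226 mm long, lying behind the holder.
- lamp_cap: Bystander: white lamp cap, 66 mm foot with a slotted upright, 79 mm tall, standing right of the holder.
Not all that is in view belongs to the job. What is shaped like the board but blue or pink is not meant.

How it is judged:
By the outcome, as a careful person would: the job done as asked, in the order asked, and still so for the second after the job is handed in, with the robot touching nothing.
It also fails if it takes over 72 s, if anything falls off the work surface, if the arm or the gripper's body presses on something with over 40 N, if the wrist force passes 120 N, or if a joint passes its speed limit or range.

## Working session

There is one attempt and no reset: what is moved stays moved. The work goes in short steps, Python scripts to look and compute and a tool call to move; the robot and the scene stay as the last step left them, time stands still between calls to the robot, and variables do not carry over. Pictures are saved under pics/ and viewed, at most 10 in all, crops included, and the job is handed in when it is done.

Besides the shell and the picture viewer there is one more tool, called after "Emit:" as name(argument=value, ...) on one line, values as JSON. play_rows: Moves the arm, as the interface text tells. Its arguments: {"type":"object","properties":{"plan":{"type":"array","items":{"type":"array","items":{"type":"number"}}},"grip":{"type":"number"}},"required":["plan"]}

```bash
mkdir -p pics
cat > h.py <<'E'
import numpy as np, cv2
from plant import *
from scipy.spatial.transform import Rotation as R
def save(n,f): 
    s=snapshot(n); cv2.imwrite(f,s["frame"][:,:,::-1]); return s
def cam(s):
    a=np.array(s["attitude"]); return a
E
python3 - <<'E'
from h import *
o=get_obs(); print(o)
for c in ("scene","top"):
    s=save(c,f"pics/{c}0.png"); print(c,{k:v for k,v in s.items() if k!="frame"})
    for t in ("holder","stop","board","jaw","carriage","wheel_top","wheel","pliers","screwdriver","lamp_cap"):
        print(t,[(np.round(d["position"],4).tolist(),round(d["score"],2)) for d in spot_point(c,t)][:4])
a=cv2.imread("pics/scene0.png");b=cv2.imread("pics/top0.png")
E
```

```text
{'clock': 0.0, 'joint_pos': array([ 8.08495608e+01,  2.05909534e+01,  6.31775891e-01, -2.07370309e-02,
       -7.01346960e+01, -1.65083864e+01]), 'qvel': array([ 0.07291625, -0.00120849, -0.03283423, -0.11672066,  0.01121912,
        0.07649124]), 'tau': array([-1.11808067e-04, -5.82728577e+01,  2.93045461e+01,  6.99710771e+00,
        6.76569500e-03, -1.66954387e-04]), 'tool_pos': array([0.29208485, 0.60800939, 0.24461098]), 'orientation': array([ 1.79904456e+02, -7.98700876e-03, -2.56658815e+01]), 'force': array([ 0.25498138,  0.13043351, -1.04970038]), 'moment': array([-0.01298031, -0.0356062 , -0.00456651]), 'gripper_force': 0.0, 'opening': 0.08744413791026158}
scene {'fx': 438.5902345604369, 'fy': 438.5902345604369, 'cx': 284.3458182619919, 'cy': 209.7420415151548, 'k1': -0.05048485547413719, 'position': array([ 0.04286331, -0.42053779,  0.67575904]), 'attitude': array([-129.50686666,   -0.70833739,  -33.37239946])}
holder [([0.5139, 0.2478, -0.0033], 0.61), ([0.527, 0.443, 0.0006], 0.44)]
stop [([0.5708, 0.2663, 0.0377], 0.98)]
board [([0.5204, 0.2494, 0.0336], 0.95), ([0.3188,
[... 616 characters left out ...]
5 ])}
holder [([0.5184, 0.2521, 0.0028], 0.66)]
stop [([0.5705, 0.2627, 0.0402], 0.79), ([0.5447, 0.1938, 0.0164], 0.71)]
board [([0.1817, 0.3116, -0.0059], 0.95), ([0.5522, 0.1468, 0.0527], 0.67), ([0.3172, 0.2653, -0.0049], 0.63), ([0.5162, 0.2498, -0.0009], 0.6)]
jaw [([0.551, 0.1496, 0.0552], 0.72), ([0.5363, 0.21, 0.0351], 0.44)]
carriage [([0.5462, 0.1908, 0.0199], 0.8), ([0.5373, 0.211, 0.0341], 0.46)]
wheel_top [([0.5505, 0.1472, 0.0527], 0.59), ([0.4877, -0.0824, 0.0016], 0.19)]
wheel [([0.5552, 0.149, 0.0357], 0.48)]
pliers [([0.527, 0.4428, -0.0025], 0.71)]
screwdriver [([0.7208, 0.1994, -0.0009], 0.96), ([0.4867, -0.081, 0.0033], 0.24)]
lamp_cap [([0.486, -0.0809, 0.0048], 0.61)]
```

View pics/scene0.png

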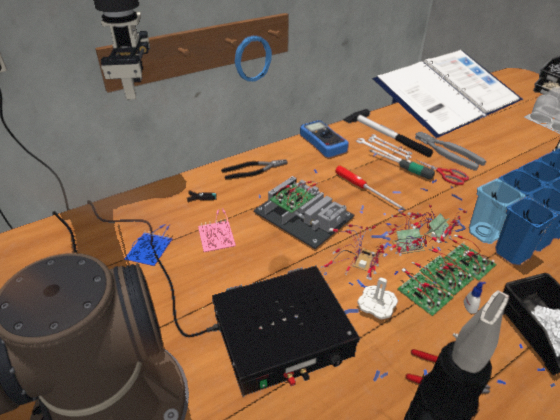

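View pics/top0.png

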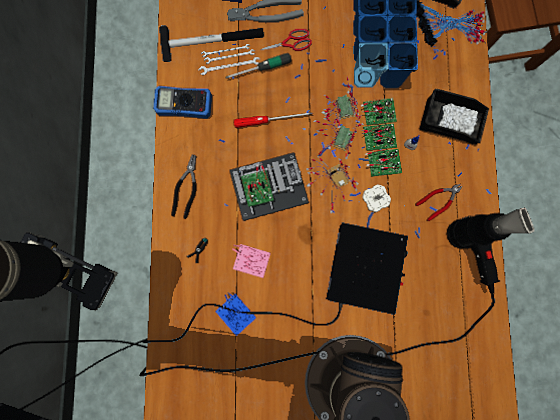

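The scene view shows the holder at about (305,210) and the top view shows it at (268,187). The green board lies on its rails at about (292,195) and (258,187). There are other boards:
- Pink: (252,260) in the top view
- Blue: (237,312) in the top view
- Loose green panels: (380,135) in the top view

Only the green board on the rails fits the description. I'll confirm it in an enlarged crop with a fitted holder model drawn over it.

```bash
cat >> h.py <<'E'
def proj(s,P):
    P=np.atleast_2d(P); r=R.from_euler("xyz",s["attitude"],degrees=True)
    q=r.inv().apply(P-s["position"]); u=q[:,:2]/q[:,2:]
    u=u*(1+s["k1"]*(u**2).sum(1,keepdims=True))
    return u*[s["fx"],s["fy"]]+[s["cx"],s["cy"]]
def H(p,L):  # p=x,y,yaw deg ; L local mm -> world m
    L=np.atleast_2d(L)/1000.; c,s_=np.cos(np.radians(p[2])),np.sin(np.radians(p[2]))
    return np.c_[p[0]+c*L[:,0]-s_*L[:,1],p[1]+s_*L[:,0]+c*L[:,1],L[:,2]]
def crop(s,c,w,k,lines):
    x0,y0=int(c[0]-w/2),int(c[1]-w*.375); h=int(w*.75)
    im=cv2.resize(s["frame"][y0:y0+h,x0:x0+w,::-1],None,fx=k,fy=k,interpolation=cv2.INTER_CUBIC)
    for P,col in lines:
        q=((proj(s,P)-[x0,y0]+.5)*k).astype(np.int32); cv2.polylines(im,[q],True,col,1)
    return im
E
cat > fit.py <<'E'
from h import *
import sys
from scipy.optimize import least_squares
A=[("stop",(55,0,39)),("wheel_top",(12,-106,54)),("holder",(0,0,0)),("wheel",(12,-106,34))]
W=[(0.5707,0.2645),(0.553,0.150),(0.516,0.250),(0.555,0.151)]
f=lambda p:(H((p[0],p[1],p[2]),[a[1] for a in A])[:,:2]-W).ravel()*np.r_[[1]*8]
p=least_squares(f,[.516,.25,14],x_scale=[.01,.01,1]).x; print(p,f(p))
base=[(-75,-130,0),(75,-130,0),(75,60,0),(-75,60,0)]
eb=[(-20,-124,48),(44,-124,48),(44,-88,48),(-20,-88,48)]
st=[(55,-20,42),(55,20,42)]
ims=[]
for c in ("scene","top"):
    s=snapshot(c); m=proj(s,H(p,[(0,-35,20)]))[0]
    ims.append(crop(s,m,100,4,[(H(p,base),(0,255,255)),(H(p,eb),(255,255,0)),(H(p,st),(0,0,255))]))
cv2.imwrite("pics/fit1.png",np.hstack(ims))
E
python3 fit.py
```

```text
[ 0.51659583  0.25045814 14.11550042] [-0.00076484 -0.0006286   0.0010845   0.00058523  0.00059583  0.00045814
 -0.0009155  -0.00041477]
```

View pics/fit1.png

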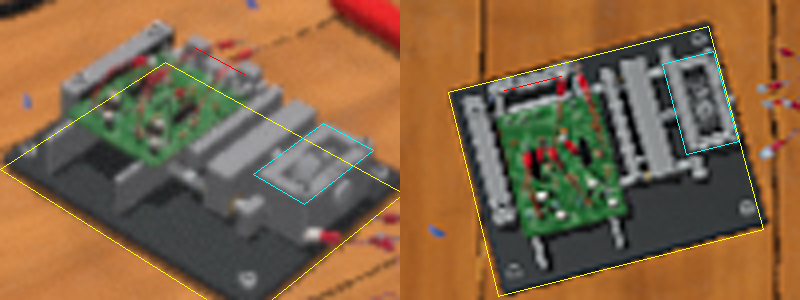

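The crop confirms it: the green board lies on the rails of the holder with its bare end towards the robot, and the model fits the base, end block and stop in both views. Next I close the fingers and turn so that the narrow pad side spans the rails.

Emit:
play_rows(plan=[[0,0,0,0,0,7.15],[0,0,0,0,0,7.15],[0,0,0,0,0,7.15],[0,0,0,0,0,7.15],[0,0,0,0,0,7.15],[0,0,0,0,0,7.15],[0,0,0,0,0,7.15],[0,0,0,0,0,0.1],[0,0,0,0,0,0]], grip=0)

```text
clock: 1.95
tool_pos: [0.2923, 0.6084, 0.2456]
orientation: [-180.0, 0.0, -75.6]
force: [0.1, 0.4, 0.2]
opening: 0.0334
gripper_force: 0.0
```

```bash
cat > go.py <<'E'
from h import *
import sys
p=(0.5166,0.2505,14.1)
o=get_obs(); Rt=R.from_euler("xyz",o["orientation"],degrees=True)
th=np.radians(p[2]); d=o["tool_pos"]-[p[0],p[1],0]
print("t",round(o["clock"],2),"ori",np.round(o["orientation"],2),"local mm",np.round([1e3*(np.cos(th)*d[0]+np.sin(th)*d[1]),1e3*(-np.sin(th)*d[0]+np.cos(th)*d[1]),d[2]*1e3],1),"F",np.round(o["force"],2),"open",round(o["opening"],4))
for i in range(1,len(sys.argv)):
    t=H(p,[float(v) for v in sys.argv[i].split(",")])[0]
    print(sys.argv[i],"shift cm",np.round(Rt.inv().apply(t-o["tool_pos"])*100,2))
E
python3 go.py -78,0,150 -82,0,50
```

```text
t 1.95 ori [-180.      0.    -75.59] local mm [-130.4  401.8  245.6] F [0.14 0.4  0.19] open 0.0334
-78,0,150 shift cm [40.21 -5.02  9.56]
-82,0,50 shift cm [40.21 -4.62 19.56]
```

Emit:
play_rows(plan=[[2.87,-0.33,0.68,0,0,0],[2.87,-0.33,0.68,0,0,0],[2.87,-0.33,0.68,0,0,0],[2.87,-0.33,0.68,0,0,0],[2.87,-0.33,0.68,0,0,0],[2.87,-0.33,0.68,0,0,0],[2.87,-0.33,0.68,0,0,0],[2.87,-0.33,0.68,0,0,0],[2.87,-0.33,0.68,0,0,0],[2.87,-0.33,0.68,0,0,0],[2.87,-0.33,0.68,0,0,0],[2.87,-0.33,0.68,0,0,0],[2.87,-0.33,0.68,0,0,0],[2.87,-0.33,0.68,0,0,0],[0,0,0,0,0,0],[0,0,0,0,0,0]])

```text
clock: 3.28
tool_pos: [0.4359, 0.2288, 0.1502]
orientation: [180.0, -0.0, -75.7]
force: [0.6, 0.2, -0.3]
opening: 0.0005
gripper_force: 0.0
```

```bash
python3 go.py -82,0,52
```

```text
t 3.28 ori [ 1.7998e+02 -2.0000e-02 -7.5720e+01] local mm [-83.6  -1.3 150.2] F [ 0.61  0.21 -0.29] open 0.0005
-82,0,52 shift cm [-0.14 -0.16  9.82]
```

Emit:
play_rows(plan=[[-0.14,-0.05,2.5,0,0,0],[0,0,2.5,0,0,0],[0,0,2.5,0,0,0],[0,0,1.5,0,0,0],[0,0,0.9,0,0,0],[0,0,0,0,0,0],[0,0,0,0,0,0]])

```text
clock: 3.87
tool_pos: [0.4359, 0.2324, 0.0517]
orientation: [-180.0, -0.0, -75.7]
force: [-1.3, 0.6, 0.8]
opening: 0.0007
gripper_force: 0.0
```

```bash
python3 go.py
python3 - <<'E'
from h import *
p=(0.5166,0.2505,14.1)
bd=lambda x:[(x-50,-35,40),(x+36,-35,40),(x+36,35,40),(x-50,35,40)]
ims=[]
for c in ("scene","top"):
    s=snapshot(c); m=proj(s,H(p,[(-40,0,40)]))[0]
    ims.append(crop(s,m,100,4,[(H(p,bd(3)),(0,255,255))]))
    print([(np.round(d["position"],4).tolist(),round(d["score"],2)) for d in spot_point(c,"board")][:4])
cv2.imwrite("pics/push1.png",np.hstack(ims))
E
```

```text
t 3.87 ori [-1.800e+02 -1.000e-02 -7.568e+01] local mm [-82.7   2.1  51.7] F [-1.3   0.58  0.76] open 0.0007
[([0.3194, 0.2706, 0.0014], 0.75), ([0.5175, 0.2501, 0.035], 0.57), ([0.1838, 0.31, -0.0004], 0.57)]
[([0.3191, 0.2667, -0.0052], 0.64)]
```

View pics/push1.png

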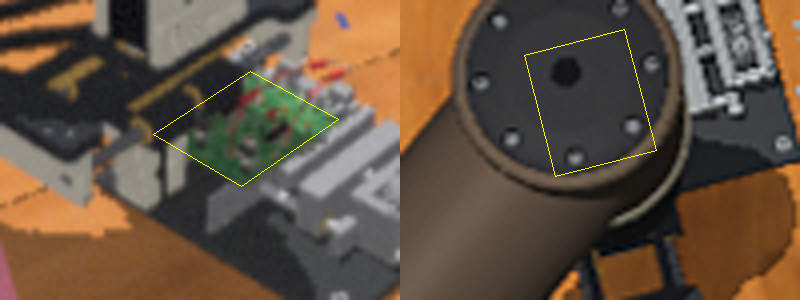

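Scene crop: the fingers stand between the rails at about (150,190), just behind the bare board edge, which is at about (195,150). Now I push gently.

Emit:
play_rows(plan=[[0.1,-0.2,0,0,0,0],[0.1,-0.2,0,0,0,0],[0,-0.2,0,0,0,0],[0,-0.2,0,0,0,0],[0,-0.2,0,0,0,0],[0,-0.2,0,0,0,0],[0,-0.2,0,0,0,0],[0,-0.2,0,0,0,0],[0,-0.2,0,0,0,0],[0,-0.2,0,0,0,0]])

```text
clock: 4.9
tool_pos: [0.4557, 0.2347, 0.0513]
orientation: [180.0, -0.0, -75.8]
force: [-1.3, -0.3, 0.6]
opening: 0.0001
gripper_force: 0.3
```

```bash
python3 go.py
```

```text
t 4.9 ori [ 1.7999e+02 -1.0000e-02 -7.5810e+01] local mm [-62.9  -0.5  51.3] F [-1.26 -0.34  0.61] open 0.0001
```

Emit:
play_rows(plan=[[0,-0.12,0,0,0,0],[0,-0.12,0,0,0,0],[0,-0.12,0,0,0,0],[0,-0.12,0,0,0,0],[0,-0.12,0,0,0,0],[0,-0.12,0,0,0,0]])

```text
clock: 5.4
tool_pos: [0.4627, 0.2365, 0.0513]
orientation: [-180.0, 0.0, -75.8]
force: [-0.2, 0.0, 0.2]
opening: 0.0001
gripper_force: 0.1
```

```bash
python3 go.py
python3 - <<'E'
from h import *
p=(0.5166,0.2505,14.1)
bd=lambda x:[(x-50,-35,40),(x+36,-35,40),(x+36,35,40),(x-50,35,40)]
s=snapshot("scene"); m=proj(s,H(p,[(0,0,40)]))[0]
cv2.imwrite("pics/push2.png",crop(s,m,100,8,[(H(p,bd(19)),(0,255,255))]))
E
```

```text
t 5.4 ori [-180.     0.   -75.8] local mm [-55.7  -0.5  51.3] F [-0.16  0.01  0.18] open 0.0001
```

View pics/push2.png

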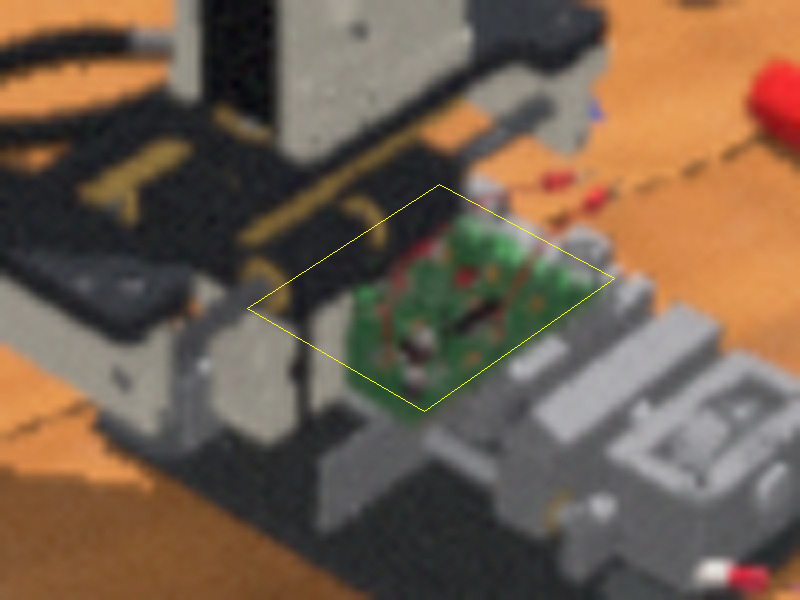

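Crop: the near right corner of the board is at about (410,420), against (425,410) predicted for home, so it is 3–4 mm short with the finger at its edge. I continue in small steps.

Emit:
play_rows(plan=[[0,-0.1,0,0,0,0],[0,-0.1,0,0,0,0],[0,-0.1,0,0,0,0],[0,0,0,0,0,0]])

```text
clock: 5.78
tool_pos: [0.4657, 0.2373, 0.0514]
orientation: [-180.0, 0.0, -75.8]
force: [-0.3, 0.1, -0.8]
opening: 0.0005
gripper_force: 0.0
```

Emit:
play_rows(plan=[[0,-0.05,0,0,0,0],[0,-0.05,0,0,0,0],[0,0,0,0,0,0]])

```text
clock: 6.03
tool_pos: [0.4665, 0.2374, 0.0514]
orientation: [180.0, -0.0, -75.8]
force: [-0.9, -1.4, 0.6]
opening: 0.0006
gripper_force: 0.2
```

Emit:
play_rows(plan=[[0,-0.05,0,0,0,0],[0,-0.05,0,0,0,0],[0,0,0,0,0,0]])

```text
clock: 6.28
tool_pos: [0.4675, 0.2377, 0.0514]
orientation: [-180.0, 0.0, -75.8]
force: [0.4, 0.7, 0.5]
opening: 0.0003
gripper_force: 0.2
```

Emit:
play_rows(plan=[[0,-0.05,0,0,0,0],[0,-0.05,0,0,0,0],[0,0,0,0,0,0]])

```text
clock: 6.53
tool_pos: [0.4685, 0.2379, 0.0514]
orientation: [-180.0, 0.0, -75.8]
force: [-1.1, -0.5, 0.7]
opening: 0.0008
gripper_force: 0.2
```

Emit:
play_rows(plan=[[0,-0.05,0,0,0,0],[0,-0.05,0,0,0,0],[0,0,0,0,0,0]])

```text
clock: 6.78
tool_pos: [0.4695, 0.2382, 0.0514]
orientation: [-180.0, 0.0, -75.8]
force: [-0.6, 0.0, 1.0]
opening: 0.0
gripper_force: 0.1
```

Emit:
play_rows(plan=[[0,-0.05,0,0,0,0],[0,-0.05,0,0,0,0],[0,0,0,0,0,0]])

```text
clock: 7.03
tool_pos: [0.4698, 0.2381, 0.0513]
orientation: [179.9, -0.0, -75.8]
force: [-4.3, 0.3, 3.4]
opening: 0.0006
gripper_force: 2.1
```

```bash
python3 - <<'E'
from h import *
p=(0.5166,0.2505,14.1)
bd=lambda x:[(x-50,-35,40),(x+36,-35,40),(x+36,35,40),(x-50,35,40)]
s=snapshot("scene"); m=proj(s,H(p,[(0,0,40)]))[0]
cv2.imwrite("pics/push3.png",crop(s,m,100,8,[(H(p,bd(19)),(0,255,255))]))
E
python3 go.py
```

```text
t 7.08 ori [ 1.7994e+02 -2.0000e-02 -7.5820e+01] local mm [-48.4  -0.7  51.3] F [-4.14 -0.57  2.84] open 0.0003
```

View pics/push3.png

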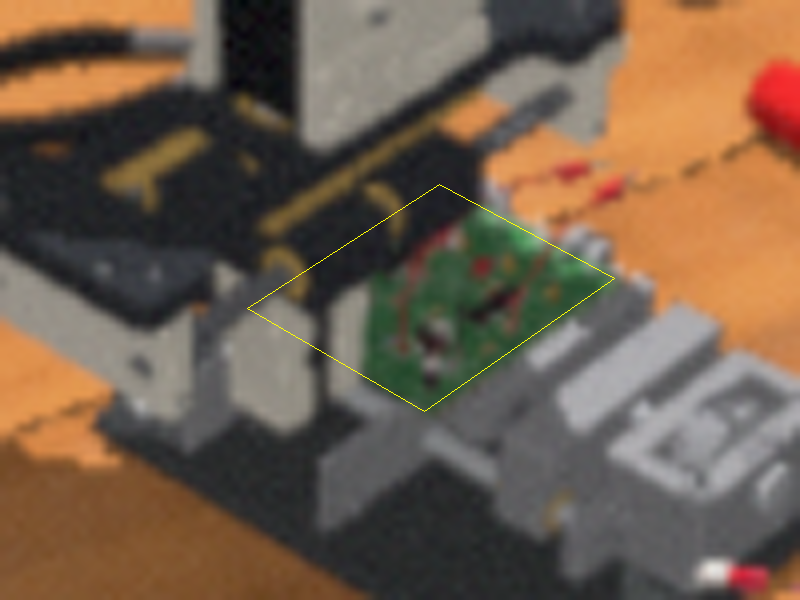

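Home: the board outline matches the predicted home position, with its near right corner at (425,410), and about 4 N is felt at the stop. I back off, rise and go over to the wheel.

Emit:
play_rows(plan=[[0,0.1,0,0,0,0],[0,0.4,0,0,0,0],[0,0.8,0,0,0,0],[0,0.8,-1,0,0,0],[0,0,-2.5,0,0,0],[0,0,-2.5,0,0,0],[0,0,-1.5,0,0,0],[0,0,0,0,0,0],[0,0,0,0,0,0]])

```text
clock: 7.83
tool_pos: [0.45, 0.2336, 0.1272]
orientation: [-179.9, 0.1, -75.8]
force: [-0.7, -0.5, -0.6]
opening: 0.0004
gripper_force: 0.0
```

```bash
python3 go.py -4,-106,126 -4,-106,76
python3 - <<'E'
from h import *
p=(0.5166,0.2505,14.1)
bd=lambda x:[(x-50,-35,40),(x+36,-35,40),(x+36,35,40),(x-50,35,40)]
s=snapshot("scene"); m=proj(s,H(p,[(0,-20,40)]))[0]
cv2.imwrite("pics/home4.png",crop(s,m,100,8,[(H(p,bd(19)),(0,255,255))]))
E
```

```text
t 7.83 ori [-1.7987e+02  9.0000e-02 -7.5800e+01] local mm [-6.870e+01 -1.000e-01  1.272e+02] F [-0.66 -0.46 -0.61] open 0.0004
-4,-106,126 shift cm [10.6  -6.45  0.12]
-4,-106,76 shift cm [10.61 -6.44  5.12]
```

Emit:
play_rows(plan=[[2.65,-1.61,0,0,0,0],[2.65,-1.61,0,0,0,0],[2.65,-1.61,0,0,0,0],[2.65,-1.61,0,0,0,0],[0,0,2,0,0,0],[0,0,2,0,0,0],[0,0,0.9,0,0,0],[0,0,0,0,0,0],[0,0,0,0,0,0]])

```text
clock: 8.63
tool_pos: [0.5378, 0.1461, 0.0766]
orientation: [179.9, -0.1, -75.8]
force: [-0.4, 0.6, -1.4]
opening: 0.0003
gripper_force: 0.0
```

```bash
python3 go.py -4,-106,76
python3 - <<'E'
from h import *
p=(0.5166,0.2505,14.1)
s=snapshot("scene"); m=proj(s,H(p,[(0,-60,40)]))[0]
w=[H(p,[(12-8,y,48),(12,y,54),(12+8,y,48)]) for y in(-112,-100)]
cv2.imwrite("pics/wh5.png",np.hstack([cv2.imread("pics/home4.png")[100:500,250:650],crop(s,m,100,8,[(w[0],(0,255,255)),(w[1],(0,255,255))])[100:500,200:600]]))
E
```

```text
t 8.63 ori [ 1.7988e+02 -6.0000e-02 -7.5770e+01] local mm [  -4.8 -106.4   76.6] F [-0.37  0.59 -1.43] open 0.0003
-4,-106,76 shift cm [-0.04 -0.08  0.06]
```

View pics/wh5.png

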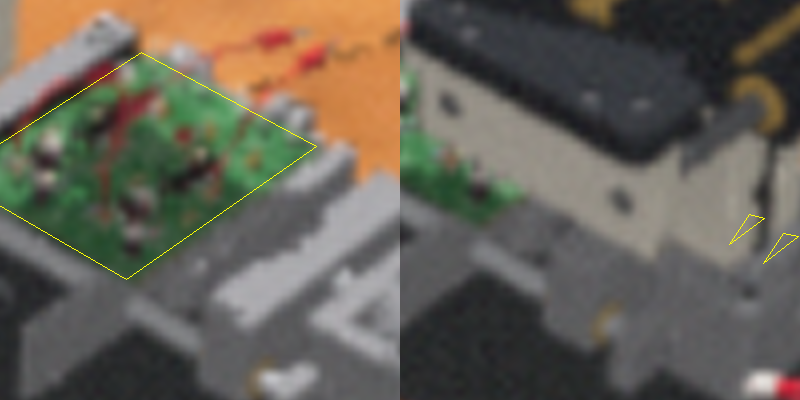

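The board remains home (outline matches), and the front finger stands over the wheel at about (760,240). Next I descend to contact.

Emit:
play_rows(plan=[[-0.04,0,0.1,0,0,0],[0,0,0.1,0,0,0],[0,0,0.06,0,0,0],[0,0,0,0,0,0]])

```text
clock: 9.02
tool_pos: [0.5384, 0.147, 0.0752]
orientation: [-180.0, 0.0, -75.8]
force: [-0.7, -0.1, 0.0]
opening: 0.0006
gripper_force: 0.0
```

Emit:
play_rows(plan=[[0,0,0.05,0,0,0],[0,0,0,0,0,0]])

```text
clock: 9.18
tool_pos: [0.5383, 0.1467, 0.0744]
orientation: [-180.0, 0.0, -75.8]
force: [-0.4, 1.1, -0.1]
opening: 0.0003
gripper_force: 0.0
```

Emit:
play_rows(plan=[[0,0,0.05,0,0,0],[0,0,0,0,0,0]])

```text
clock: 9.35
tool_pos: [0.5383, 0.1466, 0.0737]
orientation: [180.0, 0.0, -75.8]
force: [-0.6, 0.8, 0.0]
opening: 0.0002
gripper_force: 0.0
```

Emit:
play_rows(plan=[[0,0,0.05,0,0,0],[0,0,0,0,0,0]])

```text
clock: 9.52
tool_pos: [0.5383, 0.1466, 0.0732]
orientation: [180.0, -0.0, -75.8]
force: [-0.6, -0.1, 0.1]
opening: 0.0002
gripper_force: 0.0
```

Emit:
play_rows(plan=[[0,0,0.04,0,0,0],[0,0,0,0,0,0]])

```text
clock: 9.68
tool_pos: [0.5383, 0.1466, 0.0728]
orientation: [180.0, -0.0, -75.8]
force: [0.1, -0.6, -0.3]
opening: 0.0005
gripper_force: 0.0
```

Emit:
play_rows(plan=[[0,0,0.04,0,0,0],[0,0,0,0,0,0]])

```text
clock: 9.85
tool_pos: [0.5383, 0.1467, 0.0724]
orientation: [180.0, 0.0, -75.8]
force: [-1.0, 0.5, 0.5]
opening: 0.0006
gripper_force: 0.0
```

Emit:
play_rows(plan=[[0,0,0.03,0,0,0],[0,0,0,0,0,0]])

```text
clock: 10.02
tool_pos: [0.5383, 0.1466, 0.0723]
orientation: [180.0, -0.0, -75.8]
force: [-0.1, 0.6, 1.1]
opening: 0.0002
gripper_force: 0.6
```

Emit:
play_rows(plan=[[0,0,0.04,0,0,0],[0,0,0,0,0,0]])

```text
clock: 10.18
tool_pos: [0.5384, 0.1467, 0.0721]
orientation: [-180.0, -0.0, -75.8]
force: [-1.9, -0.7, 4.7]
opening: 0.0006
gripper_force: 2.4
```

Emit:
play_rows(plan=[[0,0,0.02,0,0,0],[0,0,0,0,0,0]])

```text
clock: 10.35
tool_pos: [0.5384, 0.1467, 0.0721]
orientation: [-180.0, -0.0, -75.8]
force: [-2.0, -0.9, 5.8]
opening: 0.0004
gripper_force: 3.1
```

Emit:
play_rows(plan=[[0,-0.1,0.01,0,0,0],[0,-0.1,0,0,0,0],[0,-0.1,0,0,0,0],[0,-0.1,0,0,0,0],[0,-0.1,0,0,0,0]])

```text
clock: 10.77
tool_pos: [0.543, 0.1478, 0.072]
orientation: [180.0, -0.0, -75.8]
force: [-3.2, -0.9, 7.2]
opening: 0.0004
gripper_force: 3.2
```

Emit:
play_rows(plan=[[0,-0.1,0,0,0,0],[0,-0.1,0,0,0,0],[0,-0.1,0,0,0,0],[0,-0.1,0,0,0,0],[0,-0.1,0,0,0,0],[0,-0.1,0,0,0,0],[0,-0.1,0,0,0,0]])

```text
clock: 11.35
tool_pos: [0.5505, 0.1498, 0.0728]
orientation: [-179.9, -0.0, -75.8]
force: [-3.8, 0.8, 13.4]
opening: 0.0005
gripper_force: 6.6
```

```bash
python3 go.py
python3 - <<'E'
from h import *
p=(0.5166,0.2505,14.1)
for c in ("scene","top"):
  s=snapshot(c)
  for t in("jaw","carriage"):
    for d in spot_point(c,t)[:3]:
        e=(np.array(d["position"])-[p[0],p[1],0])*1e3;th=np.radians(14.1)
        print(c,t,np.round([np.cos(th)*e[0]+np.sin(th)*e[1],-np.sin(th)*e[0]+np.cos(th)*e[1],e[2]],1),round(d["score"],2))
E
```

```text
t 11.35 ori [-179.92   -0.    -75.77] local mm [   8.3 -105.9   72.8] F [-3.83  0.82 13.38] open 0.0005
scene jaw [ 16.7 -43.7  32. ] 0.38
scene carriage [ 13.  -54.7  12.6] 0.67
scene carriage [-106.7 -313.6    1.6] 0.52
top jaw [  8.8 -42.4  36.4] 0.59
top carriage [ 15.3 -59.2  16.2] 0.61
```

The force rises towards the seam because the tip is lower there, so I'll rise slightly in the second half of each stroke.

Emit:
play_rows(plan=[[0,0,-0.3,0,0,0],[0,0.4,-0.2,0,0,0],[0,0.7,0,0,0,0],[0,0,0.2,0,0,0],[0,0,0.2,0,0,0],[0,0,0.08,0,0,0],[0,-0.05,0,0,0,0],[0,-0.1,0,0,0,0],[0,-0.1,0,0,0,0],[0,-0.1,0,0,0,0],[0,-0.1,-0.01,0,0,0],[0,-0.1,-0.01,0,0,0],[0,-0.1,-0.01,0,0,0],[0,-0.1,-0.01,0,0,0],[0,-0.1,-0.01,0,0,0],[0,-0.1,-0.01,0,0,0],[0,-0.1,-0.01,0,0,0],[0,-0.1,-0.01,0,0,0]])

```text
clock: 13.15
tool_pos: [0.5505, 0.1497, 0.073]
orientation: [-180.0, -0.0, -75.8]
force: [-3.5, -0.4, 9.5]
opening: 0.0003
gripper_force: 4.6
```

```bash
python3 go.py
cat > j.py <<'E'
from h import *
p=(0.5166,0.2505,14.1)
for c in ("scene","top"):
  s=snapshot(c); cv2.imwrite(f"pics/{c}_{get_obs()['clock']:.1f}.png",s["frame"][:,:,::-1])
  for t in("jaw","carriage"):
    for d in spot_point(c,t)[:1]:
        e=(np.array(d["position"])-[p[0],p[1],0])*1e3;th=np.radians(14.1)
        print(c,t,np.round([np.cos(th)*e[0]+np.sin(th)*e[1],-np.sin(th)*e[0]+np.cos(th)*e[1],e[2]],1),round(d["score"],2))
E
python3 j.py
```

```text
t 13.15 ori [-1.800e+02 -1.000e-02 -7.579e+01] local mm [   8.3 -106.    73. ] F [-3.52 -0.36  9.46] open 0.0003
scene jaw [ 14.  -39.4  33.6] 0.44
top jaw [  7.9 -42.1  33.9] 0.45
top carriage [ 12.4 -58.3  15.8] 0.6
```

Emit:
play_rows(plan=[[0,0,-0.3,0,0,0],[0,0.4,-0.2,0,0,0],[0,0.75,0,0,0,0],[0,0,0.2,0,0,0],[0,0,0.2,0,0,0],[0,0,0.16,0,0,0],[0,-0.05,0,0,0,0],[0,-0.1,0,0,0,0],[0,-0.1,0,0,0,0],[0,-0.1,0,0,0,0],[0,-0.1,-0.01,0,0,0]])

```text
clock: 14.37
tool_pos: [0.5434, 0.1479, 0.0721]
orientation: [180.0, -0.0, -75.8]
force: [-3.0, -0.7, 6.0]
opening: 0.0005
gripper_force: 3.0
```

Emit:
play_rows(plan=[[0,-0.1,-0.01,0,0,0],[0,-0.1,-0.01,0,0,0],[0,-0.1,-0.01,0,0,0],[0,-0.1,-0.01,0,0,0],[0,-0.1,-0.01,0,0,0],[0,-0.1,-0.01,0,0,0],[0,-0.1,-0.01,0,0,0]])

```text
clock: 14.95
tool_pos: [0.5504, 0.1497, 0.073]
orientation: [180.0, -0.0, -75.8]
force: [-4.0, -0.5, 7.3]
opening: 0.0003
gripper_force: 3.8
```

```bash
python3 go.py; python3 j.py
```

```text
t 14.95 ori [ 1.7998e+02 -1.0000e-02 -7.5790e+01] local mm [   8.2 -106.    73. ] F [-4.02 -0.49  7.32] open 0.0003
scene jaw [ 13.5 -36.3  35.1] 0.56
scene carriage [ 11.9 -52.6  15.7] 0.58
top jaw [  8.7 -36.9  35.4] 0.53
top carriage [ 13.4 -54.3  15.7] 0.65
```

Emit:
play_rows(plan=[[0,0,-0.3,0,0,0],[0,0.4,-0.2,0,0,0],[0,0.75,0,0,0,0],[0,0,0.2,0,0,0],[0,0,0.2,0,0,0],[0,0,0.18,0,0,0],[0,-0.05,0,0,0,0],[0,-0.1,0,0,0,0],[0,-0.1,0,0,0,0],[0,-0.1,0,0,0,0]])

```text
clock: 16.08
tool_pos: [0.5428, 0.1478, 0.0723]
orientation: [-180.0, -0.0, -75.8]
force: [-3.0, -0.4, 4.5]
opening: 0.0002
gripper_force: 2.5
```

Emit:
play_rows(plan=[[0,-0.1,-0.01,0,0,0],[0,-0.1,-0.01,0,0,0]])

```text
clock: 16.25
tool_pos: [0.5444, 0.1481, 0.0722]
orientation: [180.0, -0.0, -75.8]
force: [-2.9, 0.4, 6.1]
opening: 0.0001
gripper_force: 2.8
```

Emit:
play_rows(plan=[[0,-0.1,-0.01,0,0,0],[0,-0.1,-0.01,0,0,0]])

```text
clock: 16.42
tool_pos: [0.5465, 0.1487, 0.0725]
orientation: [180.0, -0.0, -75.8]
force: [-3.2, -0.1, 6.7]
opening: 0.0003
gripper_force: 3.4
```

Emit:
play_rows(plan=[[0,-0.1,-0.01,0,0,0],[0,-0.1,-0.01,0,0,0]])

```text
clock: 16.58
tool_pos: [0.5486, 0.1493, 0.0729]
orientation: [-180.0, -0.0, -75.8]
force: [-2.8, -0.3, 6.8]
opening: 0.0003
gripper_force: 3.4
```

Emit:
play_rows(plan=[[0,-0.1,-0.01,0,0,0],[0,-0.1,-0.01,0,0,0]])

```text
clock: 16.75
tool_pos: [0.5504, 0.1497, 0.073]
orientation: [180.0, -0.0, -75.8]
force: [-3.5, 0.3, 8.0]
opening: 0.0002
gripper_force: 3.8
```

```bash
python3 go.py; python3 j.py
python3 - <<'E'
from h import *
p=(0.5166,0.2505,14.1)
s=snapshot("top"); a=crop(s,proj(s,H(p,[(10,-40,45)]))[0],60,7,[])
s=snapshot("scene"); b=crop(s,proj(s,H(p,[(-10,-45,45)]))[0],60,7,[])
b=cv2.resize(b,(400,300));a=cv2.resize(a,(400,300)); cv2.imwrite("pics/gap6.png",np.hstack([a,b]))
E
```

```text
t 16.75 ori [ 1.7999e+02 -1.0000e-02 -7.5790e+01] local mm [   8.2 -106.    73. ] F [-3.5   0.27  7.99] open 0.0002
scene jaw [ 13.1 -35.8  33.9] 0.43
scene carriage [ 11.3 -49.8  14.1] 0.52
top jaw [  8.1 -35.3  35.1] 0.48
top carriage [ 13.1 -55.5  16.3] 0.58
```

View pics/gap6.png

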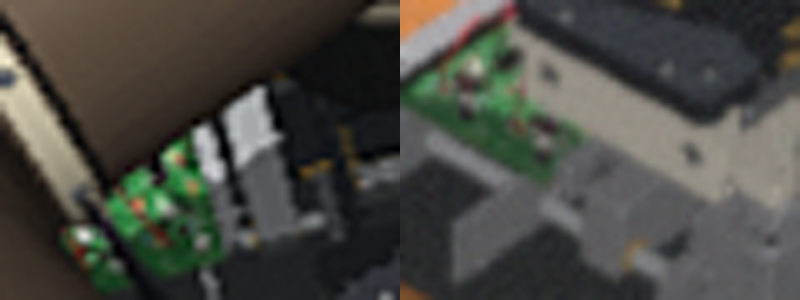

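Crop: in the top view the jaw bar (about (215,200)) is touching or nearly touching the board edge, with the carriage at (265,190). I'll measure the jaw and carriage edges on intensity profiles.

```bash
ls pics
cat > prof.py <<'E'
from h import *
import glob,sys
p=(0.5166,0.2505,14.1)
ys=np.arange(-76,-24,1.)
for c in ("top","scene"):
  s=snapshot(c)
  for f in sys.argv[1:]:
    im=cv2.GaussianBlur(cv2.imread(f"pics/{c}{f}.png",0).astype(np.float32),(0,0),.5); a=0
    xs=np.arange(-24,-12,1.)
    for x in xs:
        q=proj(s,H(p,np.c_[np.full(len(ys),x),ys,np.full(len(ys),48.)])).astype(np.float32)
        a=a+cv2.remap(im,q[None,:,0],q[None,:,1],cv2.INTER_CUBIC)[0]
    print(c,f,(a/len(xs)).astype(int).tolist())
E
python3 prof.py 0 _13.2 _14.9 _15.0 _16.8 2>/dev/null
```

```text
fit1.png
gap6.png
home4.png
push1.png
push2.png
push3.png
scene0.png
scene_13.2.png
scene_15.0.png
scene_16.8.png
top0.png
top_13.3.png
top_15.2.png
top_16.9.png
wh5.png
top 0 [140, 146, 147, 145, 144, 144, 144, 145, 147, 149, 152, 151, 145, 132, 111, 89, 73, 65, 67, 79, 93, 110, 125, 138, 149, 153, 148, 135, 115, 90, 64, 46, 38, 39, 43, 50, 60, 71, 83, 91, 96, 99, 100, 96, 89, 80, 72, 67, 66, 68, 75, 85]
```

```bash
sed -i 's/im=cv2.Gau/import os\n    if not os.path.exists(f"pics\/{c}{f}.png"): continue\n    im=cv2.Gau/' prof.py; python3 prof.py 0 _13.2 _13.3 _15.0 _15.2 _16.8 _16.9
```

```text
top 0 [140, 146, 147, 145, 144, 144, 144, 145, 147, 149, 152, 151, 145, 132, 111, 89, 73, 65, 67, 79, 93, 110, 125, 138, 149, 153, 148, 135, 115, 90, 64, 46, 38, 39, 43, 50, 60, 71, 83, 91, 96, 99, 100, 96, 89, 80, 72, 67, 66, 68, 75, 85]
top _13.3 [44, 54, 67, 76, 85, 89, 90, 89, 88, 87, 87, 87, 88, 88, 89, 90, 88, 83, 76, 67, 57, 49, 46, 49, 56, 65, 75, 85, 91, 93, 89, 82, 71, 60, 50, 44, 44, 47, 50, 53, 58, 65, 73, 80, 83, 81, 75, 65, 55, 48, 45, 46]
top _15.2 [35, 39, 46, 56, 67, 77, 84, 88, 90, 89, 88, 88, 88, 87, 88, 88, 89, 89, 87, 82, 76, 68, 61, 55, 52, 54, 60, 68, 76, 84, 90, 92, 89, 82, 73, 64, 55, 49, 48, 51, 57, 65, 73, 80, 83, 82, 75, 65, 55, 49, 46, 46]
top _16.9 [36, 35, 34, 36, 43, 53, 66, 76, 85, 89, 90, 89, 88, 88, 88, 88, 88, 89, 90, 90, 87, 82, 74, 63, 53, 46, 45, 50, 59, 69, 78, 84, 90, 92, 90, 85, 77, 68, 59, 53, 53, 58, 65, 73, 80, 84, 84, 79, 71, 61, 51, 46]
scene 0 [154, 156, 157, 157, 157, 157, 157, 156, 156, 155, 153, 147, 138, 125, 111, 98, 89, 84, 81, 83, 89, 99, 112, 126, 139, 148, 152, 151, 146, 138, 129, 119, 112, 108, 107, 106, 104, 103, 103, 105, 108, 112, 113, 110, 104, 98, 92, 87, 83, 81, 80, 81]
scene _13.2 [94, 95, 96, 96, 95, 95, 94, 95, 95, 96, 95, 95, 95, 94, 93, 91, 88, 83, 78, 75, 74, 76, 80, 83, 87, 90, 93, 95, 96, 96, 95, 93, 90, 87, 83, 78, 75, 74, 73, 75, 76, 78, 80, 81, 84, 86, 89, 90, 89, 85, 79, 73]
scene _15.0 [90, 91, 93, 95, 96, 96, 96, 95, 95, 95, 94, 94, 93, 93, 93, 93, 92, 91, 88, 84, 81, 78, 77, 78, 80, 83, 86, 89, 92, 94, 95, 95, 95, 94, 92, 90, 86, 83, 80, 78, 79, 79, 81, 82, 84, 87, 90, 91, 89, 85, 79, 73]
scene _16.8 [88, 90, 92, 94, 95, 96, 96, 96, 95, 94, 93, 93, 93, 94, 95, 95, 94, 93, 93, 92, 89, 85, 80, 77, 76, 77, 80, 83, 86, 89, 91, 93, 94, 95, 94, 93, 92, 89, 86, 83, 80, 79, 79, 79, 81, 83, 87, 90, 91, 91, 88, 82]
```

The jaw moves 2 mm per stroke. By the profiles it now pushes the board sideways towards the fixed jaw, with about 2 mm left to closure. I make another stroke and check.

Emit:
play_rows(plan=[[0,0,-0.3,0,0,0],[0,0.4,-0.2,0,0,0],[0,0.75,0,0,0,0],[0,0,0.2,0,0,0],[0,0,0.2,0,0,0],[0,0,0.19,0,0,0],[0,-0.05,0,0,0,0],[0,-0.1,0,0,0,0],[0,-0.1,0,0,0,0],[0,-0.1,0,0,0,0]])

```text
clock: 18.13
tool_pos: [0.5428, 0.1478, 0.0722]
orientation: [-180.0, -0.0, -75.8]
force: [-2.7, -0.4, 4.5]
opening: 0.0005
gripper_force: 2.8
```

Emit:
play_rows(plan=[[0,-0.1,-0.01,0,0,0],[0,-0.1,-0.01,0,0,0],[0,-0.1,-0.01,0,0,0],[0,-0.1,-0.01,0,0,0]])

```text
clock: 18.47
tool_pos: [0.5465, 0.1487, 0.0724]
orientation: [180.0, -0.0, -75.8]
force: [-3.3, 0.1, 7.9]
opening: 0.0002
gripper_force: 3.7
```

Emit:
play_rows(plan=[[0,-0.1,-0.01,0,0,0],[0,-0.1,-0.01,0,0,0],[0,-0.1,-0.01,0,0,0],[0,-0.1,-0.01,0,0,0]])

```text
clock: 18.8
tool_pos: [0.5505, 0.1497, 0.073]
orientation: [180.0, -0.0, -75.8]
force: [-2.6, 0.0, 8.0]
opening: 0.0001
gripper_force: 4.0
```

```bash
python3 go.py
python3 - <<'E'
from h import *
for c in("top","scene"): save(c,f"pics/{c}_s5.png")
E
python3 prof.py _s5
```

```text
t 18.8 ori [ 1.800e+02 -1.000e-02 -7.579e+01] local mm [   8.3 -106.    73. ] F [-2.59  0.04  7.99] open 0.0001
top _s5 [37, 37, 37, 36, 36, 39, 45, 55, 66, 75, 84, 89, 90, 89, 89, 88, 88, 87, 88, 88, 89, 89, 87, 83, 78, 71, 64, 56, 52, 52, 56, 63, 73, 82, 89, 92, 91, 86, 79, 70, 60, 53, 52, 58, 67, 76, 84, 87, 85, 78, 67, 58]
scene _s5 [89, 89, 89, 89, 90, 92, 93, 95, 96, 96, 96, 96, 95, 95, 94, 94, 94, 94, 94, 94, 93, 91, 89, 85, 81, 78, 77, 78, 80, 83, 86, 88, 90, 92, 94, 94, 94, 94, 93, 91, 88, 84, 81, 79, 78, 79, 81, 83, 85, 88, 89, 89]
```

Emit:
play_rows(plan=[[0,0,-0.3,0,0,0],[0,0.4,-0.2,0,0,0],[0,0.75,0,0,0,0],[0,0,0.2,0,0,0],[0,0,0.2,0,0,0],[0,0,0.2,0,0,0],[0,-0.05,0,0,0,0],[0,-0.1,0,0,0,0],[0,-0.1,0,0,0,0],[0,-0.1,0,0,0,0]])

```text
clock: 19.83
tool_pos: [0.5428, 0.1478, 0.0721]
orientation: [-180.0, -0.0, -75.8]
force: [-2.2, -0.6, 5.6]
opening: 0.0004
gripper_force: 3.1
```

Emit:
play_rows(plan=[[0,-0.1,-0.01,0,0,0],[0,-0.1,-0.01,0,0,0],[0,-0.1,-0.01,0,0,0]])

```text
clock: 20.08
tool_pos: [0.5453, 0.1483, 0.0721]
orientation: [180.0, -0.0, -75.8]
force: [-4.3, 0.1, 8.4]
opening: 0.0003
gripper_force: 4.4
```

```bash
python3 go.py
python3 - <<'E'
from h import *
for c in("top","scene"): save(c,f"pics/{c}_s6.png")
E
python3 prof.py _s6
```

```text
t 20.08 ori [ 1.7995e+02 -2.0000e-02 -7.5800e+01] local mm [   2.9 -106.1   72.1] F [-4.33  0.07  8.39] open 0.0003
top _s6 [36, 35, 35, 35, 35, 36, 40, 47, 58, 68, 78, 85, 89, 89, 88, 87, 87, 87, 87, 88, 88, 90, 89, 87, 82, 74, 65, 57, 53, 54, 60, 68, 77, 83, 88, 91, 91, 87, 80, 71, 61, 54, 52, 57, 65, 73, 80, 84, 82, 77, 68, 59]
scene _s6 [96, 95, 95, 95, 96, 98, 100, 102, 103, 104, 104, 103, 103, 102, 102, 101, 101, 100, 100, 100, 100, 100, 98, 95, 92, 88, 85, 85, 87, 89, 92, 95, 98, 100, 102, 102, 102, 101, 100, 99, 97, 95, 93, 92, 91, 92, 94, 97, 100, 102, 103, 102]
```

Carriage moved about 0.8 mm while the jaw moved only about 0.15 mm: the jaw has closed and the springs have started to compress. I continue with small amounts.

Emit:
play_rows(plan=[[0,-0.1,-0.01,0,0,0],[0,-0.1,-0.01,0,0,0],[0,-0.1,-0.01,0,0,0]])

```text
clock: 20.53
tool_pos: [0.5484, 0.1492, 0.0727]
orientation: [180.0, -0.0, -75.8]
force: [-4.7, -0.2, 9.1]
opening: 0.0006
gripper_force: 5.2
```

Emit:
play_rows(plan=[[0,-0.1,-0.01,0,0,0],[0,-0.1,-0.01,0,0,0],[0,0,0,0,0,0]])

```text
clock: 20.78
tool_pos: [0.5503, 0.1497, 0.0729]
orientation: [180.0, -0.0, -75.8]
force: [-4.5, -0.5, 9.9]
opening: 0.0005
gripper_force: 5.2
```

```bash
python3 go.py
cat > edge.py <<'E'
from h import *
import sys
p=(0.5166,0.2505,14.1); s=snapshot("top"); ys=np.arange(-80,-24,.1)
def pr(f,xs):
    im=cv2.GaussianBlur(cv2.imread(f"pics/top{f}.png",0).astype(np.float32),(0,0),.5)
    return np.mean([cv2.remap(im,q[None,:,0],q[None,:,1],cv2.INTER_CUBIC)[0] for q in (proj(s,H(p,np.c_[np.full(len(ys),x),ys,np.full(len(ys),48.)])).astype(np.float32) for x in xs)],0)
for f in sys.argv[1:]:
    a=pr(f,np.arange(-24,-11)); a0=a[(ys>-72)&(ys<-40)]
    up=ys[1:][(a[1:]>70)&(a[:-1]<=70)]; dn=ys[1:][(a[1:]<70)&(a[:-1]>=70)]
    print(f,"up",np.round(up,1),"down",np.round(dn,1))
E
python3 - <<'E'
from h import *
for c in("top",): save(c,f"pics/{c}_s7.png")
E
python3 edge.py _13.3 _15.2 _16.9 _s5 _s6 _s7
```

```text
t 20.78 ori [ 1.7997e+02 -2.0000e-02 -7.5790e+01] local mm [   8.1 -106.    72.9] F [-4.47 -0.48  9.85] open 0.0005
_13.3 up [-73.6 -50.5 -34.3] down [-57.2 -43.8 -29.4]
_15.2 up [-71.7 -48.6 -34.3] down [-55.2 -41.6 -29.3]
_16.9 up [-69.6 -46.7 -33.3] down [-53.6 -39.1 -27.9]
_s5 up [-67.6 -44.3 -31.6] down [-50.7 -36.9 -26.1]
_s6 up [-66.9 -44.7 -31.3] down [-50.5 -36.7 -26.1]
_s7 up [-65.9 -44.2 -31.4] down [-49.6 -36.5 -26. ]
```

Compression is about 1.3 mm, so the grip is roughly 7–8 N. One short extra stroke of about 3 mm of rim brings it to about 10 N.

Emit:
play_rows(plan=[[0,0,-0.3,0,0,0],[0,0.4,-0.2,0,0,0],[0,0.35,0,0,0,0],[0,0,0.2,0,0,0],[0,0,0.2,0,0,0],[0,0,0.15,0,0,0],[0,0,0,0,0,0]])

```text
clock: 21.47
tool_pos: [0.5433, 0.1479, 0.0719]
orientation: [-180.0, -0.0, -75.8]
force: [-2.5, -0.9, 6.4]
opening: 0.0004
gripper_force: 3.1
```

Emit:
play_rows(plan=[[0,-0.05,0,0,0,0],[0,-0.1,0,0,0,0],[0,-0.1,-0.01,0,0,0],[0,-0.1,-0.01,0,0,0]])

```text
clock: 21.8
tool_pos: [0.5458, 0.1484, 0.0722]
orientation: [179.9, -0.0, -75.8]
force: [-6.6, -0.2, 9.6]
opening: 0.0003
gripper_force: 4.9
```

```bash
python3 go.py;python3 - <<'E'
from h import *
for c in("top",): save(c,f"pics/{c}_s8.png")
E
python3 edge.py _s5 _s6 _s7 _s8
```

```text
t 21.8 ori [ 1.799e+02 -3.000e-02 -7.581e+01] local mm [   3.4 -106.2   72.2] F [-6.61 -0.2   9.6 ] open 0.0003
_s5 up [-67.6 -44.3 -31.6] down [-50.7 -36.9 -26.1]
_s6 up [-66.9 -44.7 -31.3] down [-50.5 -36.7 -26.1]
_s7 up [-65.9 -44.2 -31.4] down [-49.6 -36.5 -26. ]
_s8 up [-65.2 -44.6 -31.3] down [-49.3 -36.5 -26. ]
```

Jaw–carriage gap is now about 4.7 mm (it started at about 6.6 on the same measure), so compression is about 1.9 mm and the grip about 10 N. I lift off and retreat.

Emit:
play_rows(plan=[[0,0,-0.2,0,0,0],[0,0,-0.8,0,0,0],[0,0,-2.5,0,0,0],[0,0,-3,0,0,0],[0,0,-3,0,0,0],[0,3,-2,0,0,0],[0,3,-2,0,0,0],[0,4,0,0,0,0],[0,4,0,0,0,0],[0,4,0,0,0,0],[0,3,0,0,0,0],[0,0,0,0,0,0],[0,0,0,0,0,0]])

```text
clock: 22.98
tool_pos: [0.3423, 0.0972, 0.2081]
orientation: [-179.8, 0.1, -75.7]
force: [0.9, 0.9, 0.3]
opening: 0.0002
gripper_force: 0.0
```

```bash
python3 go.py
python3 - <<'E'
from h import *
p=(0.5166,0.2505,14.1)
bd=lambda x:[(x-50,-35.5,40),(x+36,-35.5,40),(x+36,35,40),(x-50,35,40)]
ims=[]
for c in ("scene","top"):
    s=save(c,f"pics/{c}_s9.png"); m=proj(s,H(p,[(0,-30,40)]))[0]
    ims.append(crop(s,m,80,5,[(H(p,bd(19)),(0,255,255))]))
cv2.imwrite("pics/end9.png",np.hstack(ims))
E
python3 edge.py _s8 _s9; python3 prof.py 0 _s9
```

```text
t 22.98 ori [-1.7983e+02  1.1000e-01 -7.5700e+01] local mm [-206.4 -106.2  208.1] F [0.94 0.87 0.29] open 0.0002
_s8 up [-65.2 -44.6 -31.3] down [-49.3 -36.5 -26. ]
_s9 up [-66.5] down [-78.7]
top 0 [140, 146, 147, 145, 144, 144, 144, 145, 147, 149, 152, 151, 145, 132, 111, 89, 73, 65, 67, 79, 93, 110, 125, 138, 149, 153, 148, 135, 115, 90, 64, 46, 38, 39, 43, 50, 60, 71, 83, 91, 96, 99, 100, 96, 89, 80, 72, 67, 66, 68, 75, 85]
top _s9 [66, 66, 67, 66, 62, 56, 45, 38, 42, 59, 86, 113, 132, 145, 151, 151, 150, 149, 149, 149, 150, 152, 153, 155, 153, 145, 133, 117, 97, 84, 85, 99, 119, 136, 149, 159, 161, 156, 146, 130, 110, 93, 87, 95, 108, 122, 132, 135, 131, 121, 105, 89]
scene 0 [154, 156, 157, 157, 157, 157, 157, 156, 156, 155, 153, 147, 138, 125, 111, 98, 89, 84, 81, 83, 89, 99, 112, 126, 139, 148, 152, 151, 146, 138, 129, 119, 112, 108, 107, 106, 104, 103, 103, 105, 108, 112, 113, 110, 104, 98, 92, 87, 83, 81, 80, 81]
scene _s9 [88, 88, 89, 90, 92, 95, 100, 109, 122, 136, 150, 160, 166, 169, 170, 170, 170, 171, 171, 171, 170, 170, 168, 164, 156, 144, 130, 115, 103, 97, 96, 102, 112, 125, 140, 153, 162, 165, 165, 163, 158, 151, 143, 136, 130, 127, 127, 130, 133, 137, 140, 138]
```

View pics/end9.png

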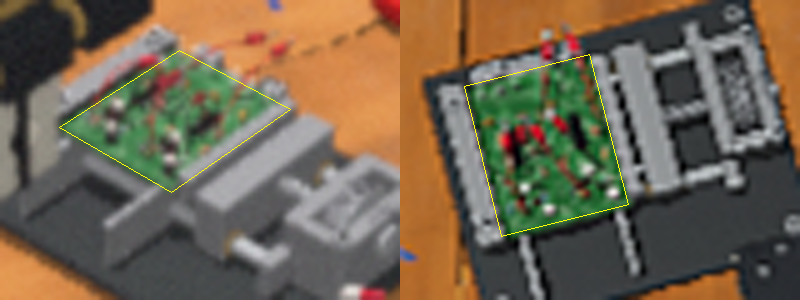

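Final crop: the board outline coincides with home against both lugs and the fixed jaw in both views. The jaw lies against the board edge, with the spring gap about 1.9 mm shorter than at the start (partly compressed). The robot is clear, so I hand in.

```bash
python3 -c "from plant import close_job; print(close_job())"
```

```text
the job is handed in; nothing more can be done
None
```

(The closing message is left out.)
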